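Pull the blind plug from a safe-lock block

TASK

Get the blind brass plug out of the tilted safe-lock block: swing the red keeper bar fully aside, take the orange-handled puller from its wooden rack, push it into the plug's slot until its collar meets the plug, and screw it in clockwise for most of its quarter turn. Then draw the plug straight out along its bore until it is wholly clear, and set it down gently, standing upright in the empty near compartment of the grey parts tray, with the puller still screwed in, and let go. Leave the other things on the counter, and the lock cylinder in the tray, as they are.

Things in the scene. Friction and masses are not known exactly. Their poses are not given: they have to be found in the camera images.
- lock_block: Grey block, face 128 x 128 mm, 80 mm deep, fixed on a blue stand. Origin: centre of the bore's mouth, on the face, 125 mm above the counter. z points out of the bore, tilted 30 degrees from vertical towards the robot (the stand's yaw varies); x runs up the sloping face, away from the robot, y across it. The bore is 53 mm square (sides along x, y), 62 mm deep.
- keeper (a joint): Turn of the red keeper bar about its pivot (rad). 0: it lies across the plug, from the pivot along the block's -y. Grows as the knob swings down the slope (block's -x, to the robot), clockwise seen from in front of the face; stop at 1.75. Bar 18 mm wide, 4 to 10 mm above the face, clear of the plug from 1.3 on. Stiff (0.12 N m), stays where left. Starts at 0 to 0.3.
- keeper_pivot (a point): Centre of the keeper's pivot, 46 mm from the bore's centre towards the block's +y and 4 mm above the face.
- keeper_knob (a point): Centre of the top of the round black knob on the keeper bar's free end: 16 mm in diameter, standing 34 mm above the bar along the block's z, 58 mm from the pivot. This point is 44 mm above the face.
- plug: Brass blind plug, 50 x 50 mm, 60 mm long, about 0.4 kg, in the bore with 1.5 mm to spare all round, its face 2 mm below the mouth. Origin: centre of its inner end; z points out along the plug, x and y along its sides, as the block's. In its face a slot 15 mm wide (y) and 36 mm long (x) opens into a cavity 36 mm square and 24 mm deep, tapped with a coarse two-start thread.
- puller: Puller rod, 125 mm long, 0.2 kg. Origin: centre of its lower tip; z along the rod to the handle. At the tip a crossbar 32 mm long (x), 8 mm wide, 7 mm high; an 11 mm shank; a collar 46 mm in diameter, 19 to 25 mm above the tip; a 16 mm neck; an orange handle 24 x 24 mm (sides along x, y) from 55 to 125 mm above the tip. Starts upright in the rack, resting on its collar.
- puller_grip (a point): Middle of the part of the handle to grip: on the rod's axis, 100 mm above its tip.
- rod_rack: Wooden block, 100 x 100 mm and 55 mm high, with one hole 38 mm wide and 35 mm deep in the middle of its top, in which the puller stands; fixed. Origin: centre of its underside. It stands left or right of the block.
- tray: Open grey parts tray, 260 mm (x) by 150 mm (y), 28 mm high, walls and floor 5 mm, fixed. Origin: centre of its underside. A divider at x = 0 makes two compartments, each 122 x 140 mm inside: the far one (+x) holds a lock cylinder, the near one (-x) is empty. It stands on the other side of the block from the rack.
- tray_empty (a point): Centre of the floor (5 mm above the counter) of the tray's empty near compartment.
- padlock: Bystander: brass padlock, 28 x 60 x 88 mm, standing. Leave alone.
- cylinder: Bystander: brass lock cylinder, 60 mm long, 30 mm high, lying in the tray's far compartment. Leave alone.
- screwdriver: Bystander: screwdriver, 180 mm long, lying near the front. Leave alone.
- oil: Bystander: yellow oil bottle, 56 mm in diameter, 130 mm high. Leave alone.
- key_box: Bystander: cardboard box, 90 x 130 x 60 mm. Leave alone.
- deadbolt: Bystander: steel deadbolt with a brass plate, 140 mm long, 45 mm high. Leave alone.
- pin_cup: Bystander: blue cup, 70 mm wide, 60 mm high. Leave alone.
- brush: Bystander: brush, 170 mm long. Leave alone.
- plug_face (a point): Centre of the plug's face, 60 mm from its inner end. The puller's crossbar enters along the slot (plug's x) and turns clockwise, seen from the handle, under two sloping thread flanks; end stop after about 95 degrees, holds well from 60 on. Blocked counter-clockwise. With the collar on the face it turns freely; about 2 mm axial play.
Things that resemble listed ones, but are neither listed nor needed, are in the scene too. What is meant by the puller is not purple, and is the larger of those in its own colour.

How it is judged (in metres and radians):
On the way, in this order (a step that is already met when the one before it is completed fails the run):
1. the keeper bar is swung fully aside, clear of the plug (value of joint keeper above 1.3 rad), for 0.1 s.
2. the puller is out of its rack (z of puller in the frame of rod_rack above 0.06 m), for 0.1 s.
3. the puller is in the plug, collar near its face, screwed at least 55 degrees, the plug still in its bore (z of puller in the frame of plug between 0.034 and 0.048 m and x of puller in the frame of plug between -0.008 and 0.008 m and y of puller in the frame of plug between -0.008 and 0.008 m and angle between the x axis of puller and the x axis of plug, either way round above 0.96 rad and angle between the z axis of puller and the z axis of plug, either way round below 0.2 rad and z of plug in the frame of lock_block below -0.045 m), for 0.1 s.
4. the plug is drawn wholly out, still in line with the bore, on the puller (z of plug in the frame of lock_block above 0.003 m and angle between the z axis of plug and the z axis of lock_block, either way round below 0.3 rad and x of plug in the frame of lock_block between -0.025 and 0.025 m and y of plug in the frame of lock_block between -0.025 and 0.025 m and distance between puller and plug below 0.055 m), for 0.05 s.
At the end, for the whole second after the job is handed in: The plug stands upright (within 6 degrees) flat on the floor of the tray's near compartment, with the puller still screwed in it (by at least 40 degrees) and standing within 17 degrees of vertical, both let go and at rest; the keeper bar is still aside (1.3 rad or more) (x of plug in the frame of tray between -0.105 and -0.02 m and y of plug in the frame of tray between -0.055 and 0.055 m and z of plug in the frame of tray below 0.01 m and angle between plug's own z axis and vertical below 0.1 rad and distance between puller and plug below 0.055 m and angle between the x axis of puller and the x axis of plug, either way round above 0.7 rad and angle between puller's own z axis and vertical below 0.3 rad and value of joint keeper above 1.3 rad and linear speed of plug below 0.02 m/s and linear speed of puller below 0.03 m/s); the robot touches nothing.
It fails at once if a bystander on the counter or the cylinder in the tray is moved by more than 30 mm (distance of any of padlock, cylinder, screwdriver, oil, key_box, deadbolt, pin_cup, brush from where it was at the start of the episode above 0.03 m).
It fails at once if the plug is let go over the tray from more than 15 mm above its floor (x of plug in the frame of tray between -0.14 and 0.14 m and y of plug in the frame of tray between -0.09 and 0.09 m and z of plug in the frame of tray above 0.02 m and contact force between the fingers and puller below 0.5 N and contact force between the fingers and plug below 0.5 N).
It fails at once if the plug is slammed into the tray (over 80 N) (contact force between plug and tray above 80 N).
It also fails if it takes over 56 s, if anything falls off the work surface, if the arm or the gripper's body presses on something with over 40 N, if the wrist force passes 120 N, or if a joint passes its speed limit or range.

ROBOT

A 7-joint arm with a two-finger parallel gripper is mounted at the origin on the work surface. World frame = base frame: x ahead of the robot, y to its left, z up, the work surface at z = 0. Lengths are in mm, angles in rad, forces in N, time in s.
With the tool pointing down it reaches from about 425 to 1025 mm from the base axis. Payload 9.4 kg.
Tool frame: the origin (TCP) lies midway between the tips of the shut fingers; the grasp point (between the pads) lies 19 mm behind it; z points along the fingers, y is the line along which they close (so a half turn about z gives the same grasp; the last joint's range is limited). The gripper opens to 85 mm and grips with 20 to 120 N. Pads are 22 mm wide; open, the fingers measure 114 mm over their backs; the gripper's body (76 mm by 85 mm) begins 54 mm behind the grasp point. The pads swing forward as they close: fully open they stand 13 mm farther back than shut.
Start: joints at [-1.306, 0.599, -0.003, 1.599, 0.002, 0.943, -0.08], TCP at [243.012, 683.059, 231.275] pointing down, gripper open.
Joint ranges: [-2.57, 2.57], [-0.35, 1.97], [-1.29, 1.29], [0.11, 2.56], [-1.05, 4.19], [0.11, 1.86], [-2.63, 2.63]. Speed limits (rad/s): [2.22, 2.22, 3.01, 3.01, 3.14, 3.14, 3.14].

INTERFACE

Orientations are given as [roll, pitch, yaw] about the fixed x, y, z axes, in that order (R = Rz(yaw) Ry(pitch) Rx(roll)).
In Python, from cell import monitor, eyes, order gives the robot as it stands.
- The arm moves only by the shell command python3 -m inch 'ROWS' [OPENING] [FORCE]. ROWS is JSON, a list of rows, each an object with "travel": the shift along the tool's x, y, z in mm, a list of three; "turn": the turn, a rotation vector about the tool's x, y, z in rad, a list of three. In form: [{"travel": [x, y, z], "turn": [rx, ry, rz]}, ...]. A call has 1 to 12 rows; each row is the pose to reach, as a shift and turn from the pose commanded when the call began, along the tool's axes at that moment; what a row does not reach only later rows make up. A row lasts 1/10 s, in which the tool goes at most 50 mm and 8.59 degrees, less where a joint would pass 70% of its speed; a pose out of reach is approached as far as the arm can. A call with a gripper value outside its range is refused whole. OPENING is the closure, from -1 (fully open) to 1 (shut), set as the call begins (- or left out, the last holds). The fingers move at their own pace and stop on an object; FORCE is the grip in N (left out, the last holds). Time passes only in rows, so rows that repeat a pose let the fingers close. It gives the time, the measured TCP pose, the force, the opening and the grip force at its end, in the units of the state.
- monitor.observe(): the state, without advancing time (a new reading comes with each control period).
- eyes.get_image(name): name is "scene" or "top"; returns (picture, depth): 480x640x3 uint8, blue, green, red; 480x640 float32, mm along the optical axis (not along the pixel's ray), 0 where there is no reading.
- eyes.calibration(name): a dict with "camera_matrix" (3x3 intrinsics, pixels), "k1" (the pictures are not rectified: a ray, as slopes to the right and down, at radius r is drawn at 1 + k1 r^2 times it, then the intrinsics apply), "R" (3x3) and "t" (3): a world point X has camera coordinates R X + t. Camera axes: x right, y down, z forward; pixel columns grow to the right and rows downward; lengths in mm; the calibration is good to about 2 mm. A picture is of the moment at which its call begins. calibration takes no time and is no camera call.
- order.finish_job(): hands the job in; it is judged then, once.
The state is a dict: "time_s": time; "joint_pos": joint angles; "qd": joint speeds; "joint_efforts": joint torques, N m; "tcp_pos": TCP position; "ee_rot": TCP orientation; "force": force on the tool from outside, world axes, zero at the start; "moment": the same for the moment, N m; "opening": opening from 0.0 (shut) to 1.0 (fully open); "gripper_force": force on a finger pad.
Only numpy, scipy, OpenCV 4.12 (cv2) and the standard library are available. Lean on these libraries where they do the work, as an engineer would, in place of code of your own. Each camera call takes 0.05 s, during which the arm holds its last target. There are 200 camera calls.

## Working session

There is one attempt and no reset: what is moved stays moved. The work goes in short steps, Python scripts to look and compute and a shell command to move; the robot and the scene stay as the last step left them, time stands still between calls to the robot, and variables do not carry over. Pictures are saved under pics/ and viewed, at most 10 in all, crops included, and the job is handed in when it is done.

```bash
ls; mkdir -p pics
cat > h.py <<'E'
import numpy as np, cv2
from scipy.spatial.transform import Rotation as Ro
from cell import monitor, eyes, order
def world(name,u,v,d):
    c=eyes.calibration(name);K=np.array(c["camera_matrix"]);R=np.array(c["R"]);t=np.array(c["t"])
    p=np.array([(u-K[0,2])/K[0,0],(v-K[1,2])/K[1,1]]);q=p.copy()
    for _ in range(20): q=p/(1+c["k1"]*(q@q))
    return R.T@(np.array([q[0]*d,q[1]*d,d])-t)
def cloud(name,dep):
    c=eyes.calibration(name);K=np.array(c["camera_matrix"]);R=np.array(c["R"]);t=np.array(c["t"])
    v,u=np.mgrid[0:480,0:640]
    p=np.stack([(u-K[0,2])/K[0,0],(v-K[1,2])/K[1,1]],-1);q=p.copy()
    for _ in range(20): q=p/(1+c["k1"]*(q**2).sum(-1,keepdims=True))
    P=np.concatenate([q*dep[...,None],dep[...,None]],-1)
    return (P-t)@R
def shot(tag):
    o={}
    for n in("scene","top"):
        im,d=eyes.get_image(n);cv2.imwrite(f"pics/{tag}_{n}.png",im);np.save(f"pics/{tag}_{n}.npy",d);o[n]=(im,d)
    return o
E
python3 - <<'E'
from h import *
shot("a");s=monitor.observe();print(s)
for n in("scene","top"):
    c=eyes.calibration(n);print(n,c["camera_matrix"],-np.array(c["R"]).T@np.array(c["t"]))
E
```

```text
pics
{'time_s': 0.1, 'joint_pos': array([-1.30570089,  0.60002345, -0.00257215,  1.6000501 ,  0.00178701,
        0.94289755, -0.07978883]), 'qd': array([-8.42754181e-05, -8.70386392e-04,  1.71331124e-03, -1.88284420e-04,
        5.23638191e-04,  3.99367634e-04, -1.02042771e-03]), 'joint_efforts': array([ 5.63233814e-03, -7.77989459e+01,  1.57042578e+00, -2.58626783e+01,
        1.26945198e-02,  5.50923331e-03,  4.15040972e-05]), 'tcp_pos': array([242.85563898, 682.66894244, 230.51846978]), 'ee_rot': array([-3.14022029e+00,  1.02029279e-04,  2.79988307e+00]), 'force': array([-0.65441574,  0.35767149,  0.29509106]), 'moment': array([-0.01902862, -0.04269372, -0.04017447]), 'gripper_force': 0.0, 'opening': 0.998692441103205}
scene [[480.68584034   0.         325.41709213]
 [  0.         480.68584034 233.60710053]
 [  0.           0.           1.        ]] [1237.90477301  966.48165184  891.03687476]
top [[519.27636705   0.         329.76382234]
 [  0.         519.27636705 243.26026699]
 [  0.           0.           1.        ]] [ 411.27581918   -8.02169002 1261.55639891]
```

View pics/a_scene.png

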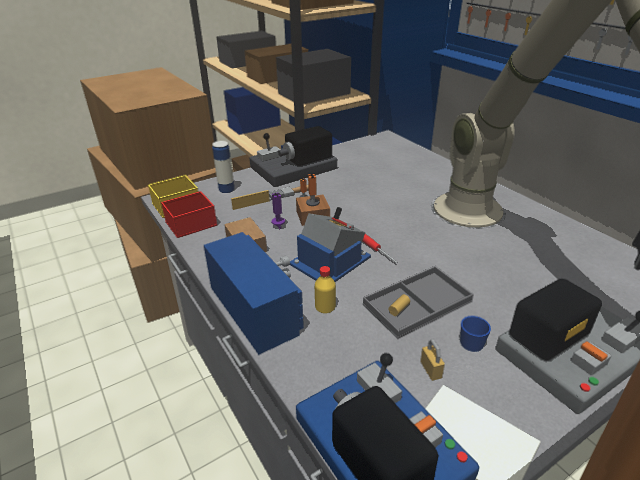

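View pics/a_top.png

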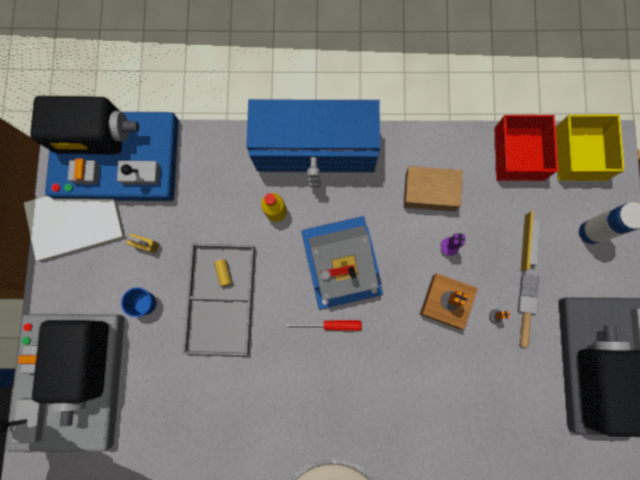

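The top view shows the block at (343,263), its keeper pivot at (326,274) and knob near (351,271). The rack with the large orange puller is at (450,302), and the tray's empty near compartment is at (218,328). I'll use depth to measure these.

Run:
```python
from h import *
im=cv2.imread("pics/a_top.png")
a=cv2.resize(im[210:315,295:390],None,fx=5.6,fy=5.6,interpolation=cv2.INTER_CUBIC)[:590]
b=cv2.resize(im[265:335,415:485],(200,200),interpolation=cv2.INTER_CUBIC)
c=np.zeros((590,740,3),np.uint8);c[:a.shape[0],:a.shape[1]]=a;c[:200,540:740]=b;cv2.imwrite("pics/crop1.png",c)
d=np.load("pics/a_top.npy");P=cloud("top",d)
# block face plane fit
m=np.zeros((480,640),bool);m[225:300,310:378]=1
Q=P[m];Q=Q[(Q[:,2]>85)&(Q[:,2]<165)]
best=None;rng=np.random.default_rng(0)
for _ in range(500):
    s=Q[rng.choice(len(Q),3)];n=np.cross(s[1]-s[0],s[2]-s[0]);l=np.linalg.norm(n)
    if l<1:continue
    n/=l;n*=np.sign(n[2])
    i=abs((Q-s[0])@n)<2
    if best is None or i.sum()>best.sum():best=i
F=Q[best];c0=F.mean(0);n=np.linalg.svd(F-c0)[2][2];n*=np.sign(n[2])
print("plane",n,c0,len(F),"tilt",np.degrees(np.arccos(n[2])),"yaw n",np.degrees(np.arctan2(-n[1],-n[0])))
# height-125 line etc. rect fit
z=n;x=np.array([0,0,1])-z*z[2];x/=np.linalg.norm(x);y=np.cross(z,x)
u=(F-c0)@x;v=(F-c0)@y
cc=c0+x*(np.percentile(u,.5)+np.percentile(u,99.5))/2+y*(np.percentile(v,.5)+np.percentile(v,99.5))/2
print("x",x,"y",y,"extent",np.ptp(u),np.ptp(v),"centre",cc)
# puller, rack
for nm,(r0,r1,q0,q1),zl in [("rack",(265,335,415,485),(48,60)),("handletop",(280,320,440,475),(125,160)),("tray",(235,365,180,262),(22,34)),("knob",(255,300,310,365),(160,185))]:
    W=P[r0:r1,q0:q1].reshape(-1,3);W=W[(W[:,2]>zl[0])&(W[:,2]<zl[1])]
    if len(W)>3:
        r=cv2.minAreaRect(W[:,:2].astype(np.float32));print(nm,len(W),r,W.mean(0),W[:,2].max())
```

```text
plane [-0.48615588 -0.12294857  0.86517981] [555.53025187 -26.53708496 127.43665229] 1836 tilt 30.096756395798494 yaw n 14.192492232102923
x [0.83877235 0.21212509 0.50146176] y [-2.45180352e-01  9.69477485e-01 -1.38777878e-17] extent 130.41644954031096 128.4838795548792 centre [552.68168442 -24.06641666 126.18710546]
rack 1531 ((487.7139892578125, -267.954345703125), (102.20020294189453, 101.02641296386719), 69.97285461425781) [ 486.48701384 -264.7882532    56.09504029] 59.98153631426806
handletop 67 ((487.31024169921875, -268.13726806640625), (24.31298828125, 24.102556228637695), 67.45587158203125) [ 485.25567239 -262.88301001  146.18613007] 159.8865612100014
tray 1131 ((490.5966796875, 272.54901123046875), (151.093017578125, 259.52301025390625), 88.78813934326172) [499.56747658 271.69026445  27.95648536] 33.992273865943645
knob 43 ((533.930419921875, -39.73664855957031), (16.735246658325195, 13.688560485839844), 44.39581298828125) [534.0439049  -40.63980737 163.47055499] 168.43072870624547
```

View pics/crop1.png

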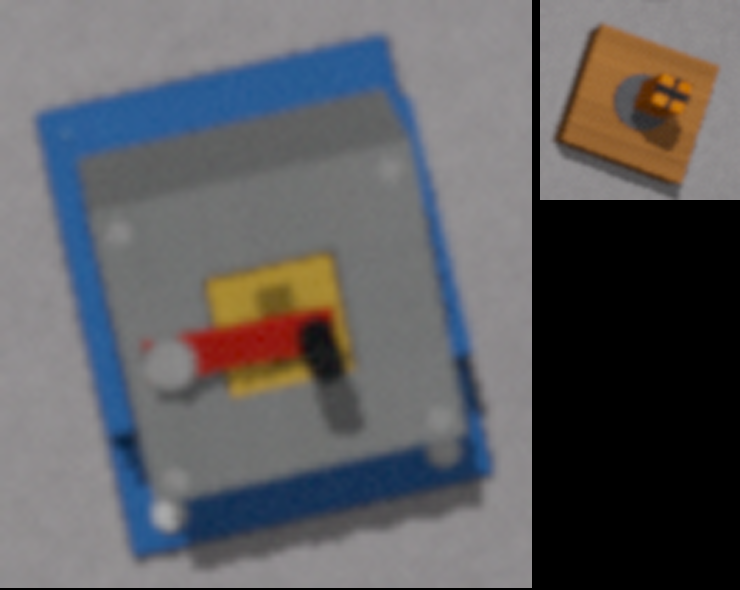

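The crop shows the bar lying roughly along -y, with the pivot at the left and the knob at the right over the plug. I need a close look at the puller handle to resolve its orientation.

Run:
```python
from h import *
im=cv2.imread("pics/a_top.png");s=cv2.imread("pics/a_scene.png")
a=cv2.resize(im[283:318,437:472],(400,400),interpolation=cv2.INTER_CUBIC)
b=cv2.resize(s[165:225,285:345],(400,400),interpolation=cv2.INTER_CUBIC)
cv2.imwrite("pics/crop2.png",np.hstack([a,b]))
d=np.load("pics/a_top.npy");P=cloud("top",d)
W=P[280:320,440:475].reshape(-1,3);W=W[(W[:,2]>140)&(W[:,2]<150)]
print(len(W),cv2.minAreaRect(W[:,:2].astype(np.float32)),W.mean(0))
# knob highest pts
B=P[250:300,335:365].reshape(-1,3);print(B[B[:,2]>155].round(0)[np.argsort(-B[B[:,2]>155][:,2])][:45].mean(0))
# yellow plug centroid
```

```text
15 ((484.8700256347656, -261.2921447753906), (31.858318328857422, 15.791245460510254), 21.602802276611328) [ 487.65550429 -260.92207637  144.87407317]
[520.13333333 -37.22222222 285.73333333]
```

View pics/crop2.png

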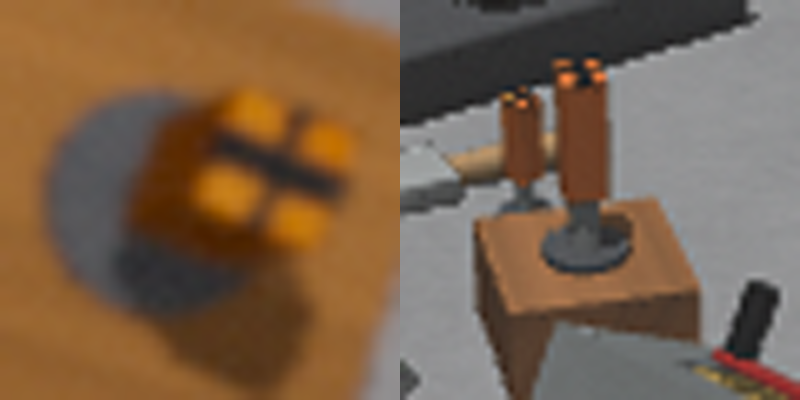

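The thick stripe on the handle, presumably the crossbar direction, lies at yaw of about 67.5° (handle rectangle 67.5°). The collar sits on the rack and the knob at θ≈0 agrees with the measurement. Next I'll compute the poses for the keeper sweep.

```bash
cat >> h.py <<'E'
O=np.array([552.2,-24.2,125.5]);ya=np.radians(14.2)
xb=np.array([np.cos(ya)*np.cos(np.pi/6),np.sin(ya)*np.cos(np.pi/6),.5]);yb=np.array([-np.sin(ya),np.cos(ya),0]);zb=np.cross(xb,yb)
B=np.array([xb,yb,zb]).T
def bp(x,y,z): return O+B@np.array([x,y,z])
def tilt(a): # tool z=-zb, tool x at angle a from xb towards yb
    c,s=np.cos(a),np.sin(a);tx=c*xb+s*yb;return np.array([tx,np.cross(-zb,tx),-zb]).T
def down(yaw): return Ro.from_euler('xyz',[np.pi,0,yaw]).as_matrix()
def pose():
    s=monitor.observe();return s["tcp_pos"],Ro.from_euler('xyz',s["ee_rot"]).as_matrix(),s
def delta(p,R,fr=None):
    p0,R0,s=fr if fr else pose()
    print("t",round(s["time_s"],2),"travel",(R0.T@(p-p0)).round(1).tolist(),"turn",Ro.from_matrix(R0.T@R).as_rotvec().round(3).tolist())
def inb():
    p,R,s=pose();print("block xyz",(B.T@(p-O)).round(1),"ang",np.degrees(np.arctan2(R[:,0]@yb,R[:,0]@xb)).round(1),"tilt err deg",np.degrees(np.arccos(min(1,-R[:,2]@zb))).round(2),"j",s["joint_pos"].round(2))
E
python3 - <<'E'
from h import *
delta(np.array([300,600,330]),down(2.8))
delta(bp(33,-2,110),tilt(np.pi/2))
for f in(-.6,-.6,-.4,-.2,0,.2,.4,.6,.8,1.0,1.15,1.3):
    d=np.array([-58*np.sin(f)-33,46-58*np.cos(f)+2,0]);print(f,[round(d[1]),round(d[0]),0])  # tool x=yb,y=xb
E
```

```text
t 0.1 travel [-81.6, -58.9, -99.4] turn [-0.001, 0.0, -0.0]
t 0.1 travel [-507.5, -578.7, -5.9] turn [-0.482, -0.256, 0.958]
-0.6 [0, 0, 0]
-0.6 [0, 0, 0]
-0.4 [-5, -10, 0]
-0.2 [-9, -21, 0]
0 [-10, -33, 0]
0.2 [-9, -45, 0]
0.4 [-5, -56, 0]
0.6 [0, -66, 0]
0.8 [8, -75, 0]
1.0 [17, -82, 0]
1.15 [24, -86, 0]
1.3 [32, -89, 0]
```

```bash
python3 -m inch '[{"travel":[-30,-30,-60],"turn":[0,0,0]},{"travel":[-60,-65,-80],"turn":[0,0,0.1]},{"travel":[-507,-579,-80],"turn":[-0.48,-0.26,0.96]},{"travel":[-507,-579,-80],"turn":[-0.48,-0.26,0.96]},{"travel":[-507,-579,-80],"turn":[-0.48,-0.26,0.96]},{"travel":[-507,-579,-60],"turn":[-0.48,-0.26,0.96]},{"travel":[-507,-579,-6],"turn":[-0.48,-0.26,0.96]},{"travel":[-507,-579,-6],"turn":[-0.48,-0.26,0.96]},{"travel":[-507,-579,-6],"turn":[-0.48,-0.26,0.96]},{"travel":[-507,-579,-6],"turn":[-0.48,-0.26,0.96]},{"travel":[-507,-579,-6],"turn":[-0.48,-0.26,0.96]},{"travel":[-507,-579,-6],"turn":[-0.48,-0.26,0.96]}]' 1 40; python3 -c "
from h import *
inb();delta(bp(33,-2,110),tilt(np.pi/2))"
```

```text
time_s: 1.3
tcp_pos: [436.8, 200.9, 269.2]
ee_rot: [2.619, 0.005, 1.813]
force: [0.4, 0.9, -0.4]
opening: -0.003
gripper_force: 0.0
block xyz [ 22.8 246.6 152.7] ang 89.9 tilt err deg 0.42 j [-1.3   0.14  0.69  2.48  1.    0.13 -1.36]
t 1.3 travel [-248.2, 10.8, 44.5] turn [-0.001, 0.007, -0.002]
```

```bash
python3 -m inch '[{"travel":[-248,11,0],"turn":[0,0.007,0]},{"travel":[-248,11,0],"turn":[0,0.007,0]},{"travel":[-248,11,10],"turn":[0,0.007,0]},{"travel":[-248,11,20],"turn":[0,0.007,0]},{"travel":[-248,11,44],"turn":[0,0.007,0]},{"travel":[-248,11,44],"turn":[0,0.007,0]},{"travel":[-248,11,44],"turn":[0,0.007,0]},{"travel":[-248,11,44],"turn":[0,0.007,0]},{"travel":[-248,11,44],"turn":[0,0.007,0]}]'; python3 -c "
from h import *
inb();delta(bp(33,-2,20),tilt(np.pi/2))"
```

```text
time_s: 2.2
tcp_pos: [490.3, 69.3, 248.1]
ee_rot: [2.629, 0.008, 1.821]
force: [-0.3, 0.9, -0.2]
opening: 0.002
gripper_force: 0.0
block xyz [ 29.2 105.9 124.7] ang 90.3 tilt err deg 0.72 j [ 0.1   0.2  -0.43  2.43  1.51  0.12 -1.53]
t 2.2 travel [-107.3, 4.4, 105.2] turn [-0.011, 0.006, 0.006]
```

```bash
cat >> h.py <<'E'
import json
def log():
    p,R,s=pose();open("log.jsonl","a").write(json.dumps([s["joint_pos"].tolist(),s["tcp_pos"].tolist(),R.tolist()])+"\n")
E
python3 -c "
from h import *
log()"
python3 -m inch '[{"travel":[-107,4,20],"turn":[-0.01,0.006,0.006]},{"travel":[-107,4,40],"turn":[-0.01,0.006,0.006]},{"travel":[-107,4,60],"turn":[-0.01,0.006,0.006]},{"travel":[-107,4,60],"turn":[-0.01,0.006,0.006]},{"travel":[-107,4,60],"turn":[-0.01,0.006,0.006]},{"travel":[-107,4,60],"turn":[-0.01,0.006,0.006]},{"travel":[-107,4,60],"turn":[-0.01,0.006,0.006]}]'
python3 - <<'E'
from h import *
log();inb();delta(bp(33,-2,20),tilt(np.pi/2))
import itertools
from scipy.optimize import least_squares
D=[json.loads(l) for l in open("log.jsonl")]
D.append([[-1.30570089,.60002345,-.00257215,1.6000501,.00178701,.94289755,-.07978883],[242.856,682.669,230.518],Ro.from_euler('xyz',[-3.14022029,1.02029279e-4,2.79988307]).as_matrix().tolist()])
def fk(q,s,p):
    b,h,l1,l2,l3,c=p[:6]
    R=Ro.from_euler('z',b+s[0]*q[0])*Ro.from_euler('y',q[1]);x=np.array([0,0,h])+R.apply([0,0,l1])
    R=R*Ro.from_euler('z',s[1]*q[2])*Ro.from_euler('y',q[3]);x=x+R.apply([0,0,l2])
    R=R*Ro.from_euler('z',s[2]*q[4])*Ro.from_euler('y',q[5]);x=x+R.apply([0,0,l3])
    R=R*Ro.from_euler('z',s[3]*q[6]+c);return x,R.as_matrix()
best=None
for s in itertools.product([1,-1],repeat=4):
  for c0 in(0,1.57,3.14,-1.57):
    def f(p):
        r=[]
        for q,x,R in D:
            X,RR=fk(q,s,p);r+=list((X-x)/5)+list((RR-np.array(R)).ravel()*100)
        return r
    o=least_squares(f,[0,350,530,530,250,c0])
    if best is None or o.cost<best[0]:best=(o.cost,s,o.x)
print(best)
E
```

```text
time_s: 2.9
tcp_pos: [548.1, -24.5, 199.6]
ee_rot: [2.619, 0.001, 1.821]
force: [-1.1, 0.8, 1.2]
opening: 0.001
gripper_force: 0.0
block xyz [33.6  0.8 66.2] ang 90.1 tilt err deg 0.06 j [ 0.57  0.42 -0.72  2.37  2.    0.19 -1.74]
t 2.9 travel [-2.8, -0.5, 46.2] turn [-0.001, -0.0, 0.002]
(np.float64(32.938009311878005), (-1, -1, -1, -1), array([-6.54547473e-02,  2.24492397e+02,  6.74173640e+02,  4.26767387e+02,
        3.05384969e+02,  1.51105331e+00]))
```

```bash
python3 -m inch '[{"travel":[-3,-1,25],"turn":[0,0,0]},{"travel":[-3,-1,45],"turn":[0,0,0]},{"travel":[-3,-1,45],"turn":[0,0,0]},{"travel":[-3,-1,45],"turn":[0,0,0]}]'; python3 -m inch '[{"travel":[-5,-10,0],"turn":[0,0,0]},{"travel":[-9,-21,0],"turn":[0,0,0]},{"travel":[-10,-33,0],"turn":[0,0,0]},{"travel":[-9,-44,0],"turn":[0,0,0]},{"travel":[-5,-55,0],"turn":[0,0,0]},{"travel":[0,-65,0],"turn":[0,0,0]},{"travel":[8,-74,0],"turn":[0,0,0]},{"travel":[17,-81,0],"turn":[0,0,0]},{"travel":[24,-86,0],"turn":[0,0,0]},{"travel":[30,-88,0],"turn":[0,0,0]},{"travel":[30,-88,0],"turn":[0,0,0]},{"travel":[30,-88,0],"turn":[0,0,0]}]'
python3 - <<'E'
from h import *
log();inb()
E
```

```text
time_s: 3.3
tcp_pos: [569.7, -22.4, 159.8]
ee_rot: [2.62, -0.0, 1.821]
force: [-0.2, -0.1, 0.2]
opening: -0.002
gripper_force: 0.0
time_s: 4.5
tcp_pos: [488.5, -13.3, 116.0]
ee_rot: [2.62, 0.001, 1.819]
force: [0.4, 0.2, -0.6]
opening: -0.001
gripper_force: 0.0
block xyz [-55.9  26.2  21.4] ang 90.1 tilt err deg 0.11 j [ 0.71  0.74 -1.1   2.56  2.17  0.69 -1.95]
```

```bash
python3 -m inch '[{"travel":[-10,0,-20],"turn":[0,0,0]},{"travel":[-10,0,-50],"turn":[0,0,0]},{"travel":[-60,20,-90],"turn":[0,0,0]},{"travel":[-110,40,-120],"turn":[0,0,0]},{"travel":[-160,60,-120],"turn":[0,0,0]},{"travel":[-200,60,-120],"turn":[0,0,0]}]'
python3 - <<'E'
from h import *
log();inb();o=shot("b")
im=o["top"][0];cv2.imwrite("pics/crop3.png",cv2.resize(im[210:315,295:390],None,fx=5.6,fy=5.6,interpolation=cv2.INTER_CUBIC))
E
```

```text
time_s: 5.1
tcp_pos: [487.2, -115.9, 213.0]
ee_rot: [2.638, 0.007, 1.817]
force: [0.5, -0.7, -0.7]
opening: -0.0
gripper_force: 0.0
block xyz [-30.3 -72.9 118.5] ang 90.1 tilt err deg 1.21 j [ 1.03  0.43 -1.    2.4   1.48  0.17 -1.02]
```

View pics/crop3.png

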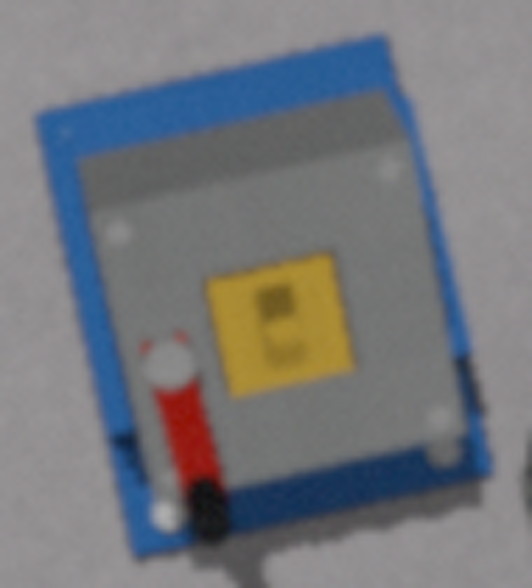

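The keeper is fully aside, running down-slope to the knob at (208,508). The plug is uncovered, its centre in the crop is near (282,325), and the slot runs up the slope. Now I'll refine the bore centre and the arm model.

```bash
cat > kin.py <<'E'
from h import *
from scipy.optimize import least_squares
D=[json.loads(l) for l in open("log.jsonl")]
D.append([[-1.30570089,.60002345,-.00257215,1.6000501,.00178701,.94289755,-.07978883],[242.856,682.669,230.518],Ro.from_euler('xyz',[-3.14022029,1.02029279e-4,2.79988307]).as_matrix().tolist()])
def fk(q,p):
    e=Ro.from_euler
    R=e('z',p[0]-q[0])*e('y',q[1]);x=np.array([0,0,p[1]])+R.apply([p[6],p[7],p[2]])
    R=R*e('z',-q[2])*e('y',q[3]);x=x+R.apply([p[8],p[9],p[3]])
    R=R*e('z',-q[4])*e('y',q[5]);x=x+R.apply([p[10],p[11],p[4]])
    R=R*e('z',p[5]-q[6]);return x,R.as_matrix()
def res(p):
    r=[]
    for q,x,R in D:
        X,RR=fk(q,p);r+=list((X-x)/5)+list((RR-np.array(R)).ravel()*100)
    return np.array(r+list(np.array(p[6:])*.002))
o=least_squares(res,[-.065,224,674,427,305,1.51]+[0]*6);P=o.x
if __name__=="__main__":
    print(len(D),o.cost,P.round(3));print(res(P)[:12*len(D)].reshape(-1,12).round(1))
    im=cv2.imread("pics/b_top.png");h=cv2.cvtColor(im,cv2.COLOR_BGR2HSV)
    m=((h[...,1]>120)&(h[...,0]>18)&(h[...,0]<32)).astype(np.uint8);m[:250]=0;m[285:]=0;m[:,:325]=0;m[:,365:]=0
    m=cv2.morphologyEx(m,cv2.MORPH_CLOSE,np.ones((9,9)));v,u=np.nonzero(m)
    a=world("top",0,0,0)
    W=[]
    for uu,vv in zip(u,v):
        d=world("top",uu,vv,1000.)-a;W.append(a+d*(((O-2*zb-a)@zb)/(d@zb)))
    W=np.array(W);L=(W-O)@B;print("n",len(L),"rect",cv2.minAreaRect(L[:,:2].astype(np.float32)),"mean",L.mean(0).round(1),W.mean(0))
E
python3 kin.py
```

```text
5 0.003181877022178199 [-0.00000e+00  2.83592e+02  6.46945e+02  4.42252e+02  3.26681e+02
  1.57100e+00  2.00000e-03 -2.98970e+01  1.00000e-03 -2.63970e+01
  2.00000e-03 -3.52000e-01]
[[-0.  0. -0.  0. -0.  0.  0.  0. -0. -0. -0.  0.]
 [ 0.  0.  0.  0. -0.  0.  0.  0. -0. -0. -0. -0.]
 [-0.  0.  0.  0. -0.  0.  0.  0. -0. -0. -0. -0.]
 [ 0. -0. -0.  0. -0.  0.  0.  0. -0. -0. -0.  0.]
 [-0.  0. -0.  0.  0. -0.  0. -0. -0.  0. -0.  0.]]
n 480 rect ((0.016788482666015625, -0.5107059478759766), (49.969303131103516, 50.79027557373047), 89.24999237060547) mean [ 0.2 -0.5 -2. ] [553.4317162  -24.44558507 123.84522043]
```

```bash
cat > plan.py <<'E'
from kin import *
lo=np.array([-2.57,-.35,-1.29,.11,-1.05,.11,-2.63])+.03;hi=np.array([2.57,1.97,1.29,2.56,4.19,1.86,2.63])-.03
def ik(p,R,q0,w=.02):
    f=lambda q:np.r_[(fk(q,P)[0]-p)/10,(fk(q,P)[1]-R).ravel()*20,w*(q-q0)]
    o=least_squares(f,np.clip(q0,lo+1e-3,hi-1e-3),bounds=(lo,hi));e=f(o.x)[:12];return o.x,np.abs(e).max()
if __name__=="__main__":
    pp=np.array([487,-267,107.])
    rng=np.random.default_rng(1);q_now=pose()[2]["joint_pos"]
    for k in range(4):
        a0=k*np.pi/2
        for g in(71,):
            chain=[("gr",np.array([486,-267,36.+g]),down(np.radians(67.5)+a0)),("up",np.array([486,-267,190.+g-19]),down(np.radians(67.5)+a0)),
             ("app",bp(0,-.5,g+25),tilt(a0)),("ins",bp(0,-.5,g-21),tilt(a0))]+[("t%d"%t,bp(0,-.5,g-21),tilt(a0-np.radians(t))) for t in(20,40,60,85)]+[("p%d"%z,bp(0,-.5,g-21+z),tilt(a0-np.radians(85))) for z in(20,40,60,72)]
            best=None
            for tr in range(12):
                q=q_now.copy() if tr==0 else rng.uniform(lo,hi);E=[];Q=[]
                for n,p,R in chain:
                    q,e=ik(p,R,q);E.append(e);Q.append(q)
                c=sum(E)*10+np.abs(np.diff(Q,axis=0)).max()
                if best is None or c<best[0]:best=(c,E,Q)
            print("a0",90*k,"err",np.round(best[1],2));
            for (n,_,_),q in zip(chain,best[2]):
                if n in("gr","app","ins","t85","p72"):print("  ",n,q.round(2))
E
python3 plan.py
```

```text
a0 0 err [5.18 8.39 0.   0.   0.   0.   0.   0.   0.   0.   0.   0.  ]
   gr [0.2  0.6  0.26 2.37 4.16 0.14 2.11]
   app [ 0.23  0.3  -0.21  2.46  3.75  0.14  1.23]
   ins [ 0.07  0.4  -0.04  2.47  3.63  0.26  1.35]
   t85 [ 0.32  0.42 -0.38  2.45  3.04  0.21  0.46]
   p72 [ 0.78  0.33 -0.89  2.43  1.7   0.14  1.8 ]
a0 90 err [0.   0.   0.   0.   0.   0.   0.   1.68 1.32 0.95 0.56 0.32]
   gr [ 1.12  0.86 -1.16  2.05  1.01  0.97  0.57]
   app [ 0.96  0.55 -1.26  2.42  1.68  0.45 -1.42]
   ins [ 0.88  0.69 -1.25  2.42  1.83  0.59 -1.55]
   t85 [ 0.59  0.45 -0.7   2.34  1.41  0.14 -2.6 ]
   p72 [ 0.8   0.33 -0.91  2.41  1.39  0.14 -2.6 ]
a0 180 err [0. 0. 0. 0. 0. 0. 0. 0. 0. 0. 0. 0.]
   gr [ 1.15  0.93 -1.26  2.05  1.07  1.05  2.09]
   app [ 0.96  0.55 -1.26  2.42  1.68  0.45  0.15]
   ins [ 0.88  0.69 -1.25  2.42  1.83  0.59  0.03]
   t85 [ 0.88  0.7  -1.26  2.42  1.82  0.6  -1.45]
   p72 [ 1.01  0.47 -1.26  2.42  1.55  0.36 -1.2 ]
a0 270 err [5.18 8.39 0.   0.   0.   0.   0.   0.   0.   0.   0.   0.  ]
   gr [0.2  0.6  0.26 2.37 4.16 0.14 0.54]
   app [ 0.23  0.3  -0.21  2.46  3.75  0.14 -0.34]
   ins [ 0.07  0.4  -0.04  2.47  3.63  0.26 -0.22]
   t85 [ 0.32  0.42 -0.38  2.45  3.04  0.21 -1.11]
   p72 [ 0.78  0.33 -0.89  2.43  1.7   0.14  0.23]
```

```bash
python3 -c "
from h import *
delta(np.array([487.5,-268,215]),down(np.radians(247.5)))"
```

```text
t 5.2 travel [-146.1, -31.0, -19.2] turn [0.199, 0.629, -2.437]
```

```bash
python3 -m inch '[{"travel":[-30,-10,-50],"turn":[0.2,0.63,-2.437]},{"travel":[-60,-20,-60],"turn":[0.2,0.63,-2.437]},{"travel":[-100,-31,-60],"turn":[0.2,0.63,-2.437]},{"travel":[-146,-31,-60],"turn":[0.2,0.63,-2.437]},{"travel":[-146,-31,-60],"turn":[0.2,0.63,-2.437]},{"travel":[-146,-31,-60],"turn":[0.2,0.63,-2.437]},{"travel":[-146,-31,-60],"turn":[0.2,0.63,-2.437]},{"travel":[-146,-31,-60],"turn":[0.2,0.63,-2.437]},{"travel":[-146,-31,-60],"turn":[0.2,0.63,-2.437]},{"travel":[-146,-31,-60],"turn":[0.2,0.63,-2.437]},{"travel":[-146,-31,-60],"turn":[0.2,0.63,-2.437]},{"travel":[-146,-31,-60],"turn":[0.2,0.63,-2.437]}]' -1; python3 -c "
from h import *
log();print(pose()[2]['joint_pos'].round(2));delta(np.array([487.5,-268,215]),down(np.radians(247.5)))"
```

```text
time_s: 6.4
tcp_pos: [467.9, -270.8, 248.2]
ee_rot: [2.903, 0.201, 2.954]
force: [0.5, -0.2, 0.4]
opening: 0.998
gripper_force: 0.0
[ 1.43  0.65 -1.27  2.03  0.52  0.77  1.34]
t 6.4 travel [-11.8, -2.4, 36.8] turn [0.063, 0.33, -1.33]
```

```bash
python3 -m inch '[{"travel":[-12,-2,37],"turn":[0.063,0.33,-1.33]},{"travel":[-12,-2,37],"turn":[0.063,0.33,-1.33]},{"travel":[-12,-2,37],"turn":[0.063,0.33,-1.33]},{"travel":[-12,-2,37],"turn":[0.063,0.33,-1.33]},{"travel":[-12,-2,37],"turn":[0.063,0.33,-1.33]},{"travel":[-12,-2,37],"turn":[0.063,0.33,-1.33]},{"travel":[-12,-2,37],"turn":[0.063,0.33,-1.33]},{"travel":[-12,-2,37],"turn":[0.063,0.33,-1.33]},{"travel":[-12,-2,37],"turn":[0.063,0.33,-1.33]},{"travel":[-12,-2,37],"turn":[0.063,0.33,-1.33]},{"travel":[-12,-2,37],"turn":[0.063,0.33,-1.33]},{"travel":[-12,-2,37],"turn":[0.063,0.33,-1.33]}]' -1; python3 -c "
from h import *
print(pose()[2]['joint_pos'].round(2));delta(np.array([487.5,-268,107]),down(np.radians(247.5)))"
```

```text
time_s: 7.6
tcp_pos: [488.1, -267.5, 215.3]
ee_rot: [3.141, 0.004, -1.971]
force: [-0.3, -0.1, 0.0]
opening: 0.997
gripper_force: 0.0
[ 1.19  0.73 -1.27  1.96  0.8   1.08  2.31]
t 7.6 travel [1.2, 0.3, 108.3] turn [0.0, 0.004, -0.008]
```

```bash
python3 -m inch '[{"travel":[1,0,40],"turn":[0,0,-0.008]},{"travel":[1,0,75],"turn":[0,0,-0.008]},{"travel":[1,0,100],"turn":[0,0,-0.008]},{"travel":[1,0,108],"turn":[0,0,-0.008]},{"travel":[1,0,108],"turn":[0,0,-0.008]},{"travel":[1,0,108],"turn":[0,0,-0.008]}]' -1; python3 -m inch '[{"travel":[0,0,0],"turn":[0,0,0]},{"travel":[0,0,0],"turn":[0,0,0]},{"travel":[0,0,0],"turn":[0,0,0]},{"travel":[0,0,0],"turn":[0,0,0]},{"travel":[0,0,0],"turn":[0,0,0]},{"travel":[0,0,0],"turn":[0,0,0]},{"travel":[0,0,0],"turn":[0,0,0]},{"travel":[0,0,0],"turn":[0,0,0]},{"travel":[0,0,0],"turn":[0,0,0]},{"travel":[0,0,0],"turn":[0,0,0]}]' 1 60
```

```text
time_s: 8.2
tcp_pos: [488.4, -267.7, 108.4]
ee_rot: [-3.141, 0.006, -1.96]
force: [-0.4, 0.3, 0.1]
opening: 1.001
gripper_force: 0.0
time_s: 9.2
tcp_pos: [487.8, -267.6, 107.8]
ee_rot: [3.141, 0.005, -1.959]
force: [-1.1, -1.0, 6.0]
opening: 0.274
gripper_force: 58.6
```

```bash
python3 -m inch '[{"travel":[0,0,-20],"turn":[0,0,0]},{"travel":[0,0,-50],"turn":[0,0,0]},{"travel":[0,0,-90],"turn":[0,0,0]},{"travel":[0,0,-130],"turn":[0,0,0]},{"travel":[0,0,-150],"turn":[0,0,0]},{"travel":[0,0,-150],"turn":[0,0,0]}]' 1 100
python3 - <<'E'
from h import *
p,R,s=pose();print(s["joint_pos"].round(2),s["force"],s["opening"])
o=shot("c");c=eyes.calibration("scene")
from itertools import product
def px(X):
    q=np.array(c["R"])@X+np.array(c["t"]);K=np.array(c["camera_matrix"]);a=q[:2]/q[2];a=a*(1+c["k1"]*(a@a));return (K[:2,:2]@a+K[:2,2]).round().astype(int)
t=p+R@np.array([0,0,71.]);u=px(t);print("tip px",u)
cv2.imwrite("pics/crop4.png",cv2.resize(o["scene"][0][u[1]-45:u[1]+15,u[0]-30:u[0]+30],(600,600),interpolation=cv2.INTER_CUBIC))
delta(bp(0,-.5,110),tilt(np.pi))
E
```

```text
time_s: 9.8
tcp_pos: [488.7, -268.4, 259.9]
ee_rot: [-3.138, 0.004, -1.959]
force: [-0.1, -0.2, -2.2]
opening: 0.267
gripper_force: 98.3
[ 1.2   0.65 -1.25  1.91  0.7   1.1   2.42] [-0.08013977 -0.20901743 -2.18287692] 0.26713158244179175
tip px [311 168]
t 9.9 travel [-217.7, 76.2, 36.9] turn [0.248, -0.481, 0.911]
```

View pics/crop4.png

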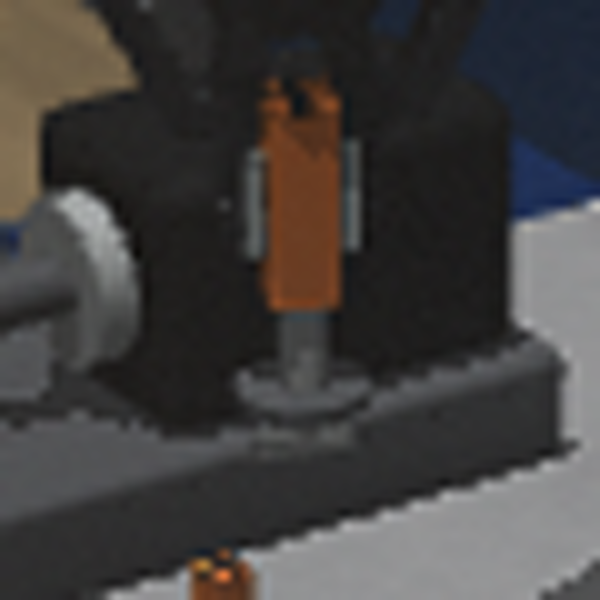

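The crossbar below the collar looks wide across this view (crop x 250–352, y≈440), which contradicts the stripe reading. I'll check it with depth.

Run:
```python
from h import *
d=np.load("pics/c_scene.npy");W=cloud("scene",d)[110:180,285:340].reshape(-1,3);im=cv2.imread("pics/c_scene.png")[110:180,285:340].reshape(-1,3)
p,R,s=pose();r=np.hypot(*(W[:,:2]-p[:2]).T)
for z0,z1 in((183,190),(190,196),(196,200),(200,206),(206,216)):
    m=(r<40)&(W[:,2]>z0)&(W[:,2]<=z1);X=W[m]
    print(z0,m.sum())
    if z0<203: print(np.c_[X,im[m]].round(0).astype(int).tolist())
```

```text
183 1
[[494, -266, 189, 58, 58, 58]]
190 17
[[477, -267, 195, 61, 61, 61], [489, -268, 195, 65, 66, 66], [483, -265, 194, 89, 89, 87], [477, -261, 194, 80, 81, 80], [504, -269, 195, 66, 66, 65], [501, -268, 194, 63, 65, 63], [497, -267, 194, 63, 63, 62], [491, -271, 191, 70, 70, 70], [492, -262, 194, 68, 67, 68], [487, -265, 192, 69, 69, 68], [486, -260, 194, 69, 70, 69], [485, -256, 195, 70, 71, 71], [479, -259, 192, 68, 69, 67], [504, -268, 192, 72, 72, 73], [500, -268, 190, 66, 66, 65], [499, -265, 191, 63, 65, 63], [494, -260, 192, 59, 60, 59]]
196 7
[[475, -264, 196, 75, 76, 74], [502, -271, 197, 91, 92, 90], [501, -266, 199, 89, 90, 89], [499, -264, 199, 89, 90, 89], [495, -264, 198, 79, 80, 79], [490, -260, 198, 66, 67, 67], [482, -260, 196, 86, 87, 86]]
200 0
[]
206 67
```

Depth points spread along (29,-10), so the crossbar is at yaw ≈ -22.5°, across the thick stripe. To keep the joints in range I'll put the puller back and regrip it a quarter turn over.

```bash
python3 -m inch '[{"travel":[0,0,40],"turn":[0,0,0]},{"travel":[0,0,80],"turn":[0,0,0]},{"travel":[0,0,110],"turn":[0,0,0]},{"travel":[0,0,130],"turn":[0,0,0]},{"travel":[0,0,142],"turn":[0,0,0]},{"travel":[0,0,149],"turn":[0,0,0]},{"travel":[0,0,150],"turn":[0,0,0]},{"travel":[0,0,150],"turn":[0,0,0]}]' 1 60;  python3 -m inch '[{"travel":[0,0,0],"turn":[0,0,0]},{"travel":[0,0,0],"turn":[0,0,0]},{"travel":[0,0,0],"turn":[0,0,0]},{"travel":[0,0,0],"turn":[0,0,0]},{"travel":[0,0,-30],"turn":[0,0,0]},{"travel":[0,0,-60],"turn":[0,0,0.1]},{"travel":[0,0,-75],"turn":[0,0,0.3]},{"travel":[0,0,-75],"turn":[0,0,0.5]}]' -1; python3 -c "
from h import *
print(pose()[2]['joint_pos'].round(2));delta(np.array([487.5,-268,184]),down(np.radians(157.5)))"
```

```text
time_s: 10.7
tcp_pos: [487.1, -267.0, 107.9]
ee_rot: [3.139, 0.005, -1.958]
force: [-4.2, 1.2, 5.1]
opening: 0.27
gripper_force: 99.5
time_s: 11.5
tcp_pos: [488.9, -268.1, 184.5]
ee_rot: [-3.142, 0.006, -2.365]
force: [0.4, 0.4, 0.3]
opening: 1.006
gripper_force: 0.0
[ 1.1   0.67 -1.06  1.99  0.74  0.93  1.99]
t 11.5 travel [0.9, 1.0, 0.5] turn [0.004, 0.005, 1.169]
```

```bash
python3 -m inch '[{"travel":[1,1,-10],"turn":[0,0,1.17]},{"travel":[1,1,-10],"turn":[0,0,1.17]},{"travel":[1,1,-10],"turn":[0,0,1.17]},{"travel":[1,1,-10],"turn":[0,0,1.17]},{"travel":[1,1,-10],"turn":[0,0,1.17]},{"travel":[1,1,-10],"turn":[0,0,1.17]},{"travel":[1,1,-10],"turn":[0,0,1.17]},{"travel":[1,1,-10],"turn":[0,0,1.17]},{"travel":[1,1,-10],"turn":[0,0,1.17]},{"travel":[1,1,-10],"turn":[0,0,1.17]}]' -1
python3 - <<'E'
from h import *
print(pose()[2]['joint_pos'].round(2));delta(np.array([487.5,-268,107]),down(np.radians(157.5)))
im,d=eyes.get_image("scene");h=cv2.cvtColor(im,cv2.COLOR_BGR2HSV);W=cloud("scene",d)
m=(W[...,2]>95)&(W[...,2]<150)&(np.hypot(W[...,0]-487.5,W[...,1]+268)<30)
X=W[m];print(len(X),X.mean(0))
E
```

```text
time_s: 12.5
tcp_pos: [486.3, -267.9, 192.5]
ee_rot: [3.137, -0.001, 2.758]
force: [0.6, -0.1, -0.6]
opening: 1.002
gripper_force: 0.0
[ 0.93  0.55 -0.77  2.    0.52  0.8   1.05]
t 12.5 travel [-1.2, -0.1, 85.5] turn [0.005, -0.001, 0.009]
117 [ 492.50679144 -255.76459836  123.46148764]
```

```bash
python3 -m inch '[{"travel":[-1,0,30],"turn":[0.005,0,0.009]},{"travel":[-1,0,60],"turn":[0.005,0,0.009]},{"travel":[-1,0,80],"turn":[0.005,0,0.009]},{"travel":[-1,0,86],"turn":[0.005,0,0.009]},{"travel":[-1,0,86],"turn":[0.005,0,0.009]},{"travel":[-1,0,86],"turn":[0.005,0,0.009]}]' -1; python3 -m inch '[{"travel":[0,0,0],"turn":[0,0,0]},{"travel":[0,0,0],"turn":[0,0,0]},{"travel":[0,0,0],"turn":[0,0,0]},{"travel":[0,0,0],"turn":[0,0,0]},{"travel":[0,0,0],"turn":[0,0,0]},{"travel":[0,0,0],"turn":[0,0,0]},{"travel":[0,0,0],"turn":[0,0,0]},{"travel":[0,0,0],"turn":[0,0,0]},{"travel":[0,0,0],"turn":[0,0,0]}]' 1 90; python3 -m inch '[{"travel":[0,0,-20],"turn":[0,0,0]},{"travel":[0,0,-50],"turn":[0,0,0]},{"travel":[0,0,-90],"turn":[0,0,0]},{"travel":[0,0,-130],"turn":[0,0,0]},{"travel":[0,0,-160],"turn":[0,0,0]},{"travel":[0,0,-170],"turn":[0,0,0]},{"travel":[0,0,-170],"turn":[0,0,0]}]'
python3 - <<'E'
from plan import *
q=pose()[2]['joint_pos'];print(q.round(2));delta(bp(0,-.5,110),tilt(np.pi))
a0=np.pi;g=71
for n,p,R in [("app",bp(0,-.5,g+30),tilt(a0)),("ins",bp(0,-.5,g-21),tilt(a0))]+[("t%d"%t,bp(0,-.5,g-21),tilt(a0-np.radians(t))) for t in(40,85)]+[("p%d"%z,bp(0,-.5,g-21+z),tilt(a0-np.radians(85))) for z in(40,72)]+[("tray",np.array([440,274,250]),down(np.radians(140))),("tray",np.array([440,274,117]),down(np.radians(140)))]:
    q,e=ik(p,R,q);print(n,round(e,2),q.round(2))
E
```

```text
time_s: 13.15
tcp_pos: [487.8, -268.0, 107.1]
ee_rot: [3.141, -0.0, 2.746]
force: [-0.3, -0.3, 0.4]
opening: 0.999
gripper_force: 0.0
time_s: 14.05
tcp_pos: [487.4, -268.1, 106.7]
ee_rot: [-3.141, -0.001, 2.745]
force: [-0.7, 0.3, 6.1]
opening: 0.274
gripper_force: 87.6
time_s: 14.75
tcp_pos: [487.6, -268.3, 276.9]
ee_rot: [-3.141, 0.001, 2.745]
force: [-0.2, 0.3, -3.1]
opening: 0.269
gripper_force: 88.6
[ 0.99  0.45 -0.84  1.9   0.41  0.96  1.14]
t 14.75 travel [78.4, 216.7, 56.1] turn [-0.169, -0.505, -0.629]
app 0.0 [ 0.97  0.54 -1.26  2.42  1.66  0.44  0.17]
ins 0.0 [ 0.88  0.69 -1.25  2.42  1.83  0.59  0.03]
t40 0.0 [ 0.88  0.7  -1.26  2.42  1.82  0.6  -0.67]
t85 0.0 [ 0.88  0.7  -1.26  2.42  1.82  0.6  -1.45]
p40 0.0 [ 0.95  0.57 -1.26  2.42  1.71  0.47 -1.35]
p72 0.0 [ 1.01  0.47 -1.26  2.42  1.55  0.36 -1.2 ]
tray 0.0 [ 0.17  0.61 -1.26  2.    0.69  1.05 -0.54]
tray 0.0 [ 0.04  0.77 -1.09  2.13  0.95  0.86 -0.77]
```

```bash
python3 -m inch '[{"travel":[78,217,41],"turn":[-0.169,-0.505,-0.629]},{"travel":[78,217,41],"turn":[-0.169,-0.505,-0.629]},{"travel":[78,217,41],"turn":[-0.169,-0.505,-0.629]},{"travel":[78,217,41],"turn":[-0.169,-0.505,-0.629]},{"travel":[78,217,41],"turn":[-0.169,-0.505,-0.629]},{"travel":[78,217,41],"turn":[-0.169,-0.505,-0.629]},{"travel":[78,217,41],"turn":[-0.169,-0.505,-0.629]},{"travel":[78,217,41],"turn":[-0.169,-0.505,-0.629]},{"travel":[78,217,41],"turn":[-0.169,-0.505,-0.629]},{"travel":[78,217,41],"turn":[-0.169,-0.505,-0.629]},{"travel":[78,217,41],"turn":[-0.169,-0.505,-0.629]}]'
python3 - <<'E'
from h import *
inb();delta(bp(0,-.5,85),tilt(np.pi))
E
```

```text
time_s: 15.85
tcp_pos: [498.9, -38.1, 234.9]
ee_rot: [3.138, 0.521, -2.897]
force: [0.8, -0.6, -1.6]
opening: 0.269
gripper_force: 88.7
block xyz [  7.   -0.4 122.3] ang 179.8 tilt err deg 0.16 j [ 0.76  0.32 -0.87  2.41  1.56  0.13  0.27]
t 15.85 travel [6.9, -0.2, 37.3] turn [0.001, -0.002, -0.003]
```

```bash
python3 -m inch '[{"travel":[7,0,15],"turn":[0,-0.002,-0.003]},{"travel":[7,0,30],"turn":[0,-0.002,-0.003]},{"travel":[7,0,37],"turn":[0,-0.002,-0.003]},{"travel":[7,0,37],"turn":[0,-0.002,-0.003]},{"travel":[7,0,37],"turn":[0,-0.002,-0.003]}]'
python3 - <<'E'
from h import *
inb();delta(bp(0,-.5,50),tilt(np.pi))
im,d=eyes.get_image("scene");cv2.imwrite("pics/crop5.png",cv2.resize(im[180:285,290:380],(600,700),interpolation=cv2.INTER_CUBIC)[:600])
W=cloud("scene",d)[180:285,290:380].reshape(-1,3);L=(W-O)@B
for z0,z1 in((12,22),(30,42),(44,64)):
    m=(L[:,2]>z0)&(L[:,2]<z1)&(np.hypot(L[:,0],L[:,1])<35);print(z0,m.sum(),L[m].mean(0).round(1),L[m].min(0).round(),L[m].max(0).round())
E
```

```text
time_s: 16.35
tcp_pos: [511.0, -34.6, 199.9]
ee_rot: [3.141, 0.524, -2.892]
force: [0.0, 0.6, -2.5]
opening: 0.269
gripper_force: 88.8
block xyz [ 0.4  0.  85.7] ang -179.9 tilt err deg 0.1 j [ 0.8   0.47 -1.01  2.43  1.88  0.3  -0.04]
t 16.35 travel [0.4, -0.6, 35.7] turn [0.002, 0.0, 0.002]
12 15 [ 5.1  4.1 19.2] [-12.  -2.  16.] [18.  7. 22.]
30 50 [10.3  8.  38.6] [-23. -18.  32.] [26. 24. 42.]
44 37 [ 5.9  4.8 53.7] [-2. -6. 44.] [15. 12. 63.]
```

View pics/crop5.png

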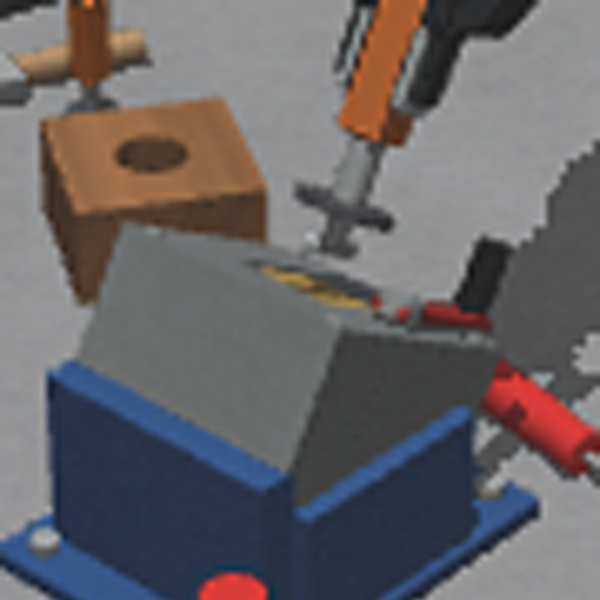

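The puller hangs in line above the plug, and depth puts the crossbar along the block's x, matching the slot. I'll insert it now.

```bash
python3 -m inch '[{"travel":[0.4,-0.6,6],"turn":[0.002,0,0.002]},{"travel":[0.4,-0.6,11],"turn":[0.002,0,0.002]},{"travel":[0.4,-0.6,16],"turn":[0.002,0,0.002]},{"travel":[0.4,-0.6,20],"turn":[0.002,0,0.002]},{"travel":[0.4,-0.6,20],"turn":[0.002,0,0.002]}]'; python3 -c "
from h import *
inb()"; python3 -m inch '[{"travel":[0,0,4],"turn":[0,0,0]},{"travel":[0,0,8],"turn":[0,0,0]},{"travel":[0,0,12],"turn":[0,0,0]},{"travel":[0,0,14],"turn":[0,0,0]},{"travel":[0,0,15],"turn":[0,0,0]}]'; python3 -c "
from h import *
inb()"
```

```text
time_s: 16.9
tcp_pos: [520.8, -32.6, 181.8]
ee_rot: [3.141, 0.524, -2.894]
force: [-0.9, -0.3, -2.0]
opening: 0.272
gripper_force: 89.0
block xyz [ 0.  -0.5 65. ] ang 180.0 tilt err deg 0.04 j [ 0.79  0.54 -1.03  2.43  1.94  0.38 -0.1 ]
time_s: 17.4
tcp_pos: [528.1, -30.9, 169.2]
ee_rot: [-3.141, 0.525, -2.894]
force: [-0.4, 0.5, -1.9]
opening: 0.269
gripper_force: 89.0
block xyz [ 0.2 -0.6 50.3] ang -180.0 tilt err deg 0.06 j [ 0.77  0.58 -1.04  2.43  1.97  0.43 -0.12]
```

```bash
python3 -m inch '[{"travel":[0,0,0.7],"turn":[0,0,0]},{"travel":[0,0,1.4],"turn":[0,0,0]},{"travel":[0,0,2],"turn":[0,0,0]},{"travel":[0,0,2],"turn":[0,0,0]}]'; python3 -c "
from h import *
inb()"
```

```text
time_s: 17.8
tcp_pos: [528.7, -30.7, 168.2]
ee_rot: [-3.139, 0.525, -2.892]
force: [-5.7, -1.3, 8.3]
opening: 0.27
gripper_force: 90.6
block xyz [ 0.2 -0.5 49.2] ang -179.9 tilt err deg 0.14 j [ 0.77  0.59 -1.04  2.43  1.98  0.44 -0.13]
```

Contact is about 10 N, so the collar is on the face. Screwing it in clockwise.

```bash
python3 -m inch '[{"travel":[0,0,-0.8],"turn":[0,0,0]},{"travel":[0,0,-0.8],"turn":[0,0,0.14]},{"travel":[0,0,-0.8],"turn":[0,0,0.28]},{"travel":[0,0,-0.8],"turn":[0,0,0.42]},{"travel":[0,0,-0.8],"turn":[0,0,0.56]},{"travel":[0,0,-0.8],"turn":[0,0,0.7]}]'; python3 -c "
from h import *
inb();print(pose()[2]['moment'])"; python3 -m inch '[{"travel":[0,0,0],"turn":[0,0,0.14]},{"travel":[0,0,0],"turn":[0,0,0.28]},{"travel":[0,0,0],"turn":[0,0,0.42]},{"travel":[0,0,0],"turn":[0,0,0.56]},{"travel":[0,0,0],"turn":[0,0,0.7]},{"travel":[0,0,0],"turn":[0,0,0.8]},{"travel":[0,0,0],"turn":[0,0,0.8]},{"travel":[0,0,0],"turn":[0,0,0.8]}]'; python3 -c "
from h import *
inb();print(pose()[2]['moment'])"
```

```text
time_s: 18.4
tcp_pos: [528.6, -31.0, 168.5]
ee_rot: [2.783, 0.392, 2.611]
force: [-0.5, 1.4, -2.4]
opening: 0.269
gripper_force: 89.0
block xyz [ 0.2 -0.9 49.5] ang 139.6 tilt err deg 0.09 j [ 0.86  0.67 -1.21  2.42  1.86  0.56 -0.71]
[-0.14086208  0.75701659 -0.0167483 ]
time_s: 19.2
tcp_pos: [528.6, -31.0, 168.4]
ee_rot: [2.618, 0.038, 1.882]
force: [-0.8, 0.3, -2.5]
opening: 0.273
gripper_force: 89.0
block xyz [ 0.2 -0.8 49.4] ang 94.2 tilt err deg 0.09 j [ 0.88  0.7  -1.26  2.42  1.83  0.6  -1.47]
[-0.23757232  0.81153696  0.03630723]
```

```bash
python3 -m inch '[{"travel":[0,0,-3],"turn":[0,0,0]},{"travel":[0,0,-6],"turn":[0,0,0]},{"travel":[0,0,-10],"turn":[0,0,0]},{"travel":[0,0,-14],"turn":[0,0,0]},{"travel":[0,0,-18],"turn":[0,0,0]},{"travel":[0,0,-18],"turn":[0,0,0]}]'; python3 -c "
from h import *
inb();delta(bp(0,-.6,125),tilt(np.radians(94.2)))"
```

```text
time_s: 19.8
tcp_pos: [519.6, -33.3, 184.5]
ee_rot: [2.618, 0.037, 1.88]
force: [1.9, -0.5, -4.7]
opening: 0.268
gripper_force: 88.7
block xyz [ 0.2 -0.8 68.1] ang 94.1 tilt err deg 0.13 j [ 0.91  0.64 -1.26  2.42  1.78  0.55 -1.43]
t 19.8 travel [0.1, -0.1, -56.9] turn [0.001, 0.002, -0.002]
```

```bash
python3 -m inch '[{"travel":[0,0,-5],"turn":[0,0,0]},{"travel":[0,0,-11],"turn":[0,0,0]},{"travel":[0,0,-17],"turn":[0,0,0]},{"travel":[0,0,-23],"turn":[0,0,0]},{"travel":[0,0,-29],"turn":[0,0,0]},{"travel":[0,0,-35],"turn":[0,0,0]},{"travel":[0,0,-41],"turn":[0,0,0]},{"travel":[0,0,-47],"turn":[0,0,0]},{"travel":[0,0,-53],"turn":[0,0,0]},{"travel":[0,0,-58],"turn":[0,0,0]},{"travel":[0,0,-60],"turn":[0,0,0]},{"travel":[0,0,-60],"turn":[0,0,0]}]'
python3 - <<'E'
from h import *
inb();im,d=eyes.get_image("scene");W=cloud("scene",d)[150:280,280:390].reshape(-1,3);L=(W-O)@B
h=cv2.cvtColor(im,cv2.COLOR_BGR2HSV)[150:280,280:390].reshape(-1,3)
m=(h[:,0]>18)&(h[:,0]<32)&(h[:,1]>110)&(np.hypot(L[:,0],L[:,1])<60);print(m.sum(),L[m].mean(0),np.percentile(L[m],[2,98],axis=0).round())
cv2.imwrite("pics/crop6.png",cv2.resize(im[150:270,280:400],(600,600),interpolation=cv2.INTER_CUBIC))
E
```

```text
time_s: 21.0
tcp_pos: [490.4, -40.6, 236.2]
ee_rot: [2.618, 0.037, 1.879]
force: [0.3, -0.2, -6.3]
opening: 0.27
gripper_force: 88.8
block xyz [ -0.   -0.7 127.8] ang 94.1 tilt err deg 0.12 j [ 1.03  0.45 -1.26  2.42  1.52  0.35 -1.18]
462 [12.04260232 11.77249356 44.57203054] [[-23. -21.  14.]
 [ 26.  30.  73.]]
```

View pics/crop6.png

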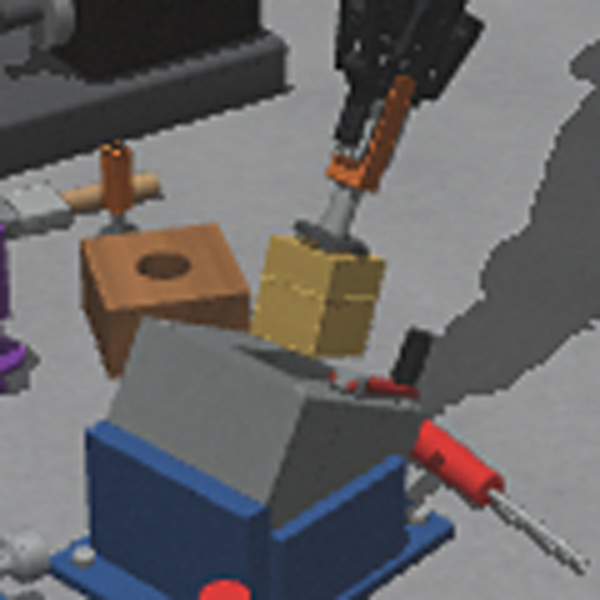

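The plug is fully out, hanging square on the puller about 14 mm above the face. Next: up, then to the tray while setting it upright.

Run:
```python
from plan import *
p,R,s=pose();q=s["joint_pos"]
T=np.array([438,273.5,0])
for n,pp,RR in(("up",p+[0,0,60],R),("mid",np.array([450,120,300.]),down(np.radians(92))),("over",T+[0,0,230],down(np.radians(92))),("low",T+[0,0,118],down(np.radians(92)))):
    q,e=ik(pp,RR,q);print(n,round(e,2),q.round(2));delta(pp,RR)
```

```text
up 0.0 [ 1.14  0.28 -1.26  2.33  0.7   0.25 -0.37]
t 21.05 travel [-2.2, 30.0, -51.9] turn [0.0, 0.0, 0.0]
mid 0.0 [ 0.5   0.39 -1.16  2.04  0.43  0.98 -0.85]
t 21.05 travel [162.8, 43.8, -55.6] turn [0.525, -0.036, 0.277]
over 0.0 [ 0.04  0.53 -1.02  2.03  0.58  0.9  -1.25]
t 21.05 travel [315.2, 42.1, 17.8] turn [0.525, -0.036, 0.277]
low 0.0 [-0.09  0.66 -0.86  2.14  0.8   0.7  -1.46]
t 21.05 travel [319.3, -13.9, 114.7] turn [0.525, -0.036, 0.277]
```

```bash
python3 -m inch '[{"travel":[-1,10,-17],"turn":[0,0,0]},{"travel":[-2,20,-35],"turn":[0,0,0]},{"travel":[-2,30,-52],"turn":[0,0,0]},{"travel":[20,32,-53],"turn":[0.08,-0.005,0.04]},{"travel":[50,35,-54],"turn":[0.16,-0.01,0.08]},{"travel":[80,38,-55],"turn":[0.24,-0.016,0.12]},{"travel":[110,41,-55],"turn":[0.32,-0.022,0.17]},{"travel":[140,43,-56],"turn":[0.4,-0.028,0.21]},{"travel":[170,44,-54],"turn":[0.46,-0.032,0.25]},{"travel":[200,44,-44],"turn":[0.525,-0.036,0.277]},{"travel":[230,44,-30],"turn":[0.525,-0.036,0.277]},{"travel":[260,43,-14],"turn":[0.525,-0.036,0.277]}]'; python3 -c "
from h import *
print(pose()[2]['joint_pos'].round(2));delta(np.array([438,273.5,200]),down(np.radians(92)))"
```

```text
time_s: 22.25
tcp_pos: [440.6, 219.4, 259.3]
ee_rot: [3.141, -0.001, 1.606]
force: [0.6, 0.2, -6.9]
opening: 0.271
gripper_force: 89.9
[ 0.2   0.46 -1.06  2.05  0.51  0.92 -1.11]
t 22.25 travel [54.1, -0.7, 59.3] turn [0.0, -0.001, 0.001]
```

```bash
python3 -m inch '[{"travel":[20,0,10],"turn":[0,0,0]},{"travel":[40,0,30],"turn":[0,0,0]},{"travel":[54,-0.7,50],"turn":[0,0,0]},{"travel":[54,-0.7,59],"turn":[0,0,0]},{"travel":[54,-0.7,59],"turn":[0,0,0]},{"travel":[54,-0.7,59],"turn":[0,0,0]}]'
python3 - <<'E'
from h import *
p,R,s=pose();print(p,s["force"]);im,d=eyes.get_image("scene");W=cloud("scene",d);h=cv2.cvtColor(im,cv2.COLOR_BGR2HSV)
m=(h[...,0]>18)&(h[...,0]<32)&(h[...,1]>110)&(np.hypot(W[...,0]-p[0],W[...,1]-p[1])<55)&(W[...,2]>60)
X=W[m];print(len(X),np.percentile(X,[1,50,99],axis=0).round(1));v,u=np.nonzero(m)
c=(int(u.mean()),int(v.mean()));cv2.imwrite("pics/crop7.png",cv2.resize(im[c[1]-90:c[1]+70,c[0]-80:c[0]+80],(600,600),interpolation=cv2.INTER_CUBIC))
E
```

```text
time_s: 22.85
tcp_pos: [437.7, 271.0, 201.2]
ee_rot: [-3.142, 0.0, 1.606]
force: [0.7, -0.6, -7.1]
opening: 0.267
gripper_force: 90.0
[437.74189667 270.95892151 201.18338537] [ 0.70457543 -0.56587581 -7.09807306]
469 [[414.5 258.8  90.4]
 [449.6 295.5 121.8]
 [471.2 310.4 150.8]]
```

View pics/crop7.png

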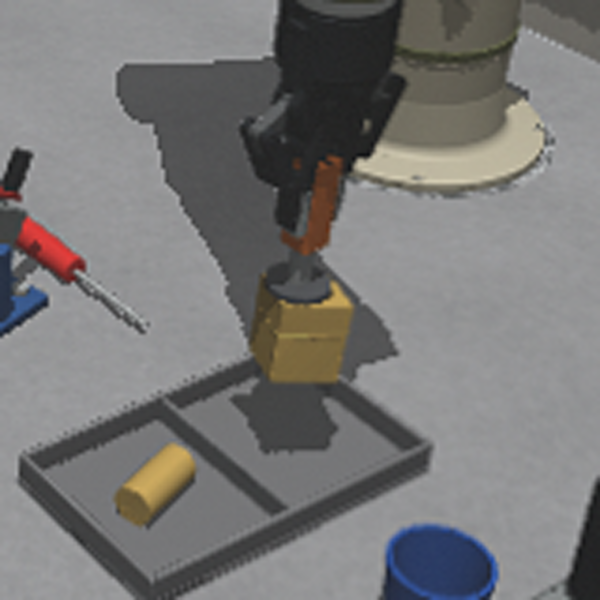

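The plug hangs upright over the near compartment with its bottom at z≈88. Lowering it, slowly at the end.

```bash
python3 -m inch '[{"travel":[0,0,15],"turn":[0,0,0]},{"travel":[0,0,30],"turn":[0,0,0]},{"travel":[0,0,45],"turn":[0,0,0]},{"travel":[0,0,58],"turn":[0,0,0]},{"travel":[0,0,68],"turn":[0,0,0]},{"travel":[0,0,74],"turn":[0,0,0]},{"travel":[0,0,76],"turn":[0,0,0]},{"travel":[0,0,76],"turn":[0,0,0]}]'; python3 -m inch '[{"travel":[0,0,1],"turn":[0,0,0]},{"travel":[0,0,2],"turn":[0,0,0]},{"travel":[0,0,3],"turn":[0,0,0]},{"travel":[0,0,4],"turn":[0,0,0]},{"travel":[0,0,5],"turn":[0,0,0]},{"travel":[0,0,6],"turn":[0,0,0]},{"travel":[0,0,6],"turn":[0,0,0]}]'
```

```text
time_s: 23.7
tcp_pos: [437.6, 271.8, 125.1]
ee_rot: [3.141, -0.001, 1.606]
force: [0.3, -0.2, -6.7]
opening: 0.274
gripper_force: 90.0
time_s: 24.4
tcp_pos: [437.5, 271.8, 119.2]
ee_rot: [3.141, -0.001, 1.606]
force: [1.1, 1.4, -2.7]
opening: 0.274
gripper_force: 90.6
```

```bash
python3 -m inch '[{"travel":[0,0,0.7],"turn":[0,0,0]},{"travel":[0,0,1.4],"turn":[0,0,0]},{"travel":[0,0,1.4],"turn":[0,0,0]}]';python3 -m inch '[{"travel":[0,0,0.6],"turn":[0,0,0]},{"travel":[0,0,1.2],"turn":[0,0,0]},{"travel":[0,0,1.2],"turn":[0,0,0]}]'
```

```text
time_s: 24.7
tcp_pos: [437.6, 271.7, 117.7]
ee_rot: [3.141, -0.001, 1.606]
force: [1.3, 1.7, -2.6]
opening: 0.267
gripper_force: 90.6
time_s: 25.0
tcp_pos: [437.7, 271.7, 116.8]
ee_rot: [3.141, -0.001, 1.606]
force: [1.0, 0.9, 1.2]
opening: 0.271
gripper_force: 91.0
```

The collar is resting on the plug. I'll release slowly and go straight up.

```bash
python3 -m inch '[{"travel":[0,0,0],"turn":[0,0,0]},{"travel":[0,0,0],"turn":[0,0,0]},{"travel":[0,0,0],"turn":[0,0,0]}]' 1 20; python3 -m inch '[{"travel":[0,0,0],"turn":[0,0,0]},{"travel":[0,0,0],"turn":[0,0,0]},{"travel":[0,0,0],"turn":[0,0,0]},{"travel":[0,0,0],"turn":[0,0,0]},{"travel":[0,0,0],"turn":[0,0,0]},{"travel":[0,0,0],"turn":[0,0,0]},{"travel":[0,0,-20],"turn":[0,0,0]},{"travel":[0,0,-50],"turn":[0,0,0]},{"travel":[0,0,-90],"turn":[0,0,0]},{"travel":[0,0,-130],"turn":[0,0,0]},{"travel":[0,0,-140],"turn":[0,0,0]},{"travel":[0,0,-140],"turn":[0,0,0]}]' -1
python3 - <<'E'
from h import *
im,d=eyes.get_image("scene");cv2.imwrite("pics/crop8.png",cv2.resize(im[170:350,285:485],(780,600),interpolation=cv2.INTER_CUBIC))
print(pose()[2]["qd"].round(3))
E
```

```text
time_s: 25.3
tcp_pos: [437.7, 271.7, 116.7]
ee_rot: [3.141, -0.001, 1.606]
force: [0.5, 0.6, 5.0]
opening: 0.271
gripper_force: 91.1
time_s: 26.5
tcp_pos: [438.2, 271.7, 257.8]
ee_rot: [3.138, -0.001, 1.605]
force: [0.3, -0.6, -0.4]
opening: 0.999
gripper_force: 0.0
[-0.014  0.027  0.021  0.026  0.007 -0.007 -0.004]
```

View pics/crop8.png

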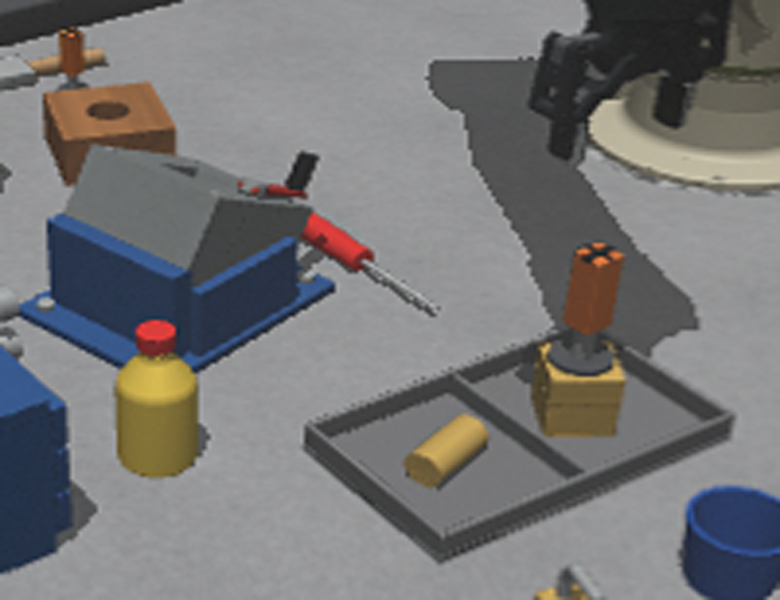

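The plug stands upright in the near compartment with the puller upright in it, the gripper is clear, and the keeper is still aside. Handing in.

```bash
python3 -m inch '[{"travel":[0,0,0],"turn":[0,0,0]},{"travel":[0,0,0],"turn":[0,0,0]}]' >/dev/null; python3 -c "
from h import *
print(order.finish_job())"
```

```text
the job is handed in; nothing more can be done
None
```

I handed the job in at about 27 s: the plug stands upright in the tray's near compartment with the puller still screwed in and released, and the keeper is aside; no verdict was returned.

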